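# Set the drill jig's fence square and hold it

### The job

The lock bolt of the drill jig's fence is slack and the fence stands crooked. Pick up the braced square by the upright grip on its brace, lay it flat on the jig's plate, slide its corner in under the drill arm without striking the arm, and press it into the corner until one leg bears flat along the fixed rail and the other flat along the fence, which turns to follow it. Finish while still gripping the square and pressing it against both, so that I can tighten the bolt; do not knock the other things on the bench about.

Things in the scene. Friction and masses are not known exactly. Their poses are not given: they have to be found in the camera images.
- square_grip (a point): middle of the square's grip, 22 mm above its underside. The grip is an upright web in the middle of the diagonal brace: 16 mm thick, 74 mm long, top 37 mm above the underside. Axes as square: the web's length runs along (1, -1), its flat sides look along (1, 1) and (-1, -1). Toward the corner 61 mm of opening inside the L are free beside it; the other side is open
- square: loose flat aluminium L with a brace, 0.34 kg, lying on the bench; origin under the grip, on the underside, z up. Two legs, 150 mm long over the outside, 22 wide, 12 thick. The straight outer faces stand at x = +70 and y = +70 mm and meet in a right-angled corner at (+70, +70) mm; from there the legs run along -x and -y
- jig: fixed drill jig: dark steel plate 230 x 230 mm, 14 mm thick, on the bench; origin at the centre of its underside, z up. The corner for the square is at (+70, +70, +14) mm; a square that is home has its axes parallel to these and its origin at (0, 0, +14) mm
- jig_corner (a point): that corner, on top of the plate: where the line of the rail's face and the line of the squared fence's face meet; axes as the jig's. The corner is relieved: rail and fence stop short of it
- rail: fixed steel bar 22 x 136 mm, 18 mm high, screwed on the plate along the jig's y; its working face is the jig's plane x = +70 mm, looking to the jig's -x, from y = -80 to +56 mm; origin under the bar's centre, axes as the jig's. Plate, rail, fence and the square's legs are ground and lightly oiled (friction about 0.2)
- fence_angle (a joint): angle of the swivelling fence in rad: 0 is square to the rail, positive is anticlockwise from above. At the start it is positive, up to 0.15 (the end away from the drill arm leans in, toward the work). It turns either way on the slack bolt through its middle, against a light friction of 0.12 N m, and stays where it is left
- fence_face (a point): middle of the fence's working face, 9 mm above the plate; x runs along the face. The fence is a steel bar 130 mm long, 22 wide, 18 high. When square its face is the jig's plane y = +70 mm, looking to the jig's -y, from x = -68 to +62 mm
- fence: the same fence, origin on its turning axis under the bolt, on top of the plate: at (-3, +81, +14) mm of the jig. The hexagon bolt head, 18 mm across, rises to 28 mm above the plate
- drill_arm: fixed post and arm with a drill bush, overhanging the corner: it stands outside the corner and reaches in along its bisector, ending 40 mm inside jig_corner; 30 mm wide, underside 23.5 mm and top 39 mm above the plate. Origin under the post, on the plate
- caliper: digital caliper lying on the bench, a bystander, 66 x 230 x 12 mm
- hex_key_3: hex key lying on the bench left of the jig, a bystander, 38 x 114 x 9 mm
- masking_tape: roll of masking tape lying behind the jig, a bystander, 70 mm across, 24 mm high
- screwdriver_1: screwdriver lying behind on the right, a bystander, 26 x 190 x 25 mm
- seal_head: dark turned seal head standing behind the jig, a bystander, 47 mm across, 28 mm high

How it is judged:
At the end, for the whole second after the job is handed in: the square lies flat on the plate (within 3 mm of it and 0.025 rad of level), in the corner within 3 mm and 0.012 rad of home, pressed with more than 2 N against the rail and more than 2 N against the fence; the fence is within 0.012 rad of square; the fingers still grip the square and all is still (contact force between square and rail above 2 N and contact force between square and fence above 2 N and contact force between the fingers and square above 3 N and value of joint fence_angle between -0.012 and 0.012 rad and angle between the x axis of square and the x axis of jig, either way round below 0.012 rad and horizontal distance between square and jig below 0.003 m and z of square in the frame of jig below 0.017 m and angle between square's own z axis and vertical below 0.025 rad and linear speed of square below 0.01 m/s); the arm keeps its last pose, push and grip.
It fails at once if the drill arm is struck or pushed with more than 12 N (contact force between drill_arm and anything else above 12 N).
It fails at once if a bystander is knocked more than 30 mm from its place (distance of any of caliper, hex_key_3, masking_tape, screwdriver_1, seal_head from where it was at the start of the episode above 0.03 m).
It also fails if it takes over 61 s, if anything falls off the work surface, if the arm or the gripper's body presses on something with over 40 N, if the wrist force passes 120 N, or if a joint passes its speed limit or range.

### The arm

A 6-joint arm with a two-finger parallel gripper is mounted at the origin on a cart in front of the work surface, level with it; the furniture and walls round the work are solid. World frame = base frame: x ahead of the robot, y to its left, z up, the work surface at z = 0. Lengths are in m, angles in rad, forces in N, time in s.
With the tool pointing down it reaches from about 0.35 to 0.975 m from the base axis. Payload 4.9 kg.
Tool frame: the origin (TCP) lies at the very end of the fingers, on their centre line; the grasp point (between the pads) lies 19 mm behind it (ctrl.grip_point_offset is the distance from the TCP to the grasp point, in m); z points along the fingers, y is the line along which they close (so a half turn about z gives the same grasp; the last joint's range is limited). The gripper opens to 85 mm and grips with 20 to 120 N. Pads are 22 mm wide; open, the fingers measure 114 mm over their backs; the gripper's body (76 mm by 85 mm) begins 54 mm behind the grasp point. The pads swing forward as they close: fully open they stand 13 mm farther back than shut.
Start: joints at [1.102, 0.053, 1.613, -0, 1.476, -0.119], TCP at [0.214, 0.587, 0.231] pointing down, gripper open.
Joint ranges: [-3.01, 3.01], [-1.01, 2.22], [0.06, 2.58], [-1.02, 4.17], [0.09, 2.62], [-3.14, 3.14]. Speed limits (rad/s): [2.57, 2.57, 3.14, 3.14, 3.14, 3.14].

### API

Orientations are given as a rotation vector (axis times angle).
In Python, from station import ctrl gives the robot as it stands.
- The arm moves only by the tool send_rows, never from a script. Its argument "rows" is a list of rows, each a list of 3 entries, a list of its own where there are three numbers: the finger opening in cm, from 0 to 8.54, then the shift along the tool's x, y, z in cm, then the turn about the tool's z in degrees. A call has 1 to 10 rows; each row shifts and turns the commanded pose from where the row before left it, along the tool's axes as they then stand; what a row does not reach is not made up. A row lasts 1/8 s, in which the tool goes at most 62.5 mm and 10.7 degrees, less where a joint would pass 70% of its speed; a pose out of reach is approached as far as the arm can. A call with a gripper value outside its range is refused whole. The fingers move at their own pace and stop on an object; "newtons" is the grip in N (left out, the last holds). Time passes only in rows, so rows that do not move let the fingers close. It gives the time, the measured TCP pose, the force, the opening and the grip force at its end, in the units of the state.
- ctrl.get_obs(): the state, without advancing time (a new reading comes with each control period).
- ctrl.get_image(name): name is "scene" or "top" or "wrist"; returns a dict with "frame" (420x560x3 uint8, red, green, blue), "range_z" (420x560 float32, m along the optical axis (not along the pixel's ray), 0 where there is no reading), "fx", "fy", "cx", "cy" (pixels), "cam_to_world" (4x4, takes a point from camera to world coordinates). Camera axes: x right, y down, z forward; pixel columns grow to the right and rows downward; lengths in m; the calibration is good to about 2 mm. The wrist camera is an equidistant fisheye: a pixel r from the principal point sees the ray r / f radians off the axis. A picture is of the moment at which its call begins.
- ctrl.finish_job(): hands the job in; it is judged then, once.
The state is a dict: "t": time; "q": joint angles; "dq": joint speeds; "effort": joint torques, N m; "tool_pos": TCP position; "tool_rot": TCP orientation; "contact_force": force on the tool from outside, world axes, zero at the start; "wrist_torque": the same for the moment, N m; "opening": finger opening in m; "grip_force": force on a finger pad.
Only numpy, scipy, OpenCV 4.12 (cv2) and the standard library are available. Lean on these libraries where they do the work, as an engineer would, in place of code of your own. Each camera call takes 0.05 s, during which the arm holds its last target. There are 200 camera calls.

## Working session

There is one attempt and no reset: what is moved stays moved. The work goes in short steps, Python scripts to look and compute and a tool call to move; the robot and the scene stay as the last step left them, time stands still between calls to the robot, and variables do not carry over. Pictures are saved under pics/ and viewed, at most 10 in all, crops included, and the job is handed in when it is done.

Besides the shell and the picture viewer there is one more tool, called after "Emit:" as a command line: name --argument value ..., lists and objects as JSON in quotes. send_rows: Moves the arm, as the interface text tells. Its arguments: {"type":"object","properties":{"rows":{"type":"array","items":{"type":"array"}},"newtons":{"type":"number"}},"required":["rows"]}

```bash
mkdir -p pics; ls; cat > h.py <<'E'
import numpy as np, cv2
from station import ctrl
def shot(n,tag):
    im=ctrl.get_image(n); np.savez(f'{tag}.npz',**im)
    cv2.imwrite(f'pics/{tag}.png',im['frame'][:,:,::-1]); return im
def pts(im):
    z=im['range_z']; v,u=np.indices(z.shape)
    P=np.stack([(u-im['cx'])/im['fx']*z,(v-im['cy'])/im['fy']*z,z],-1)
    T=im['cam_to_world']; return P@T[:3,:3].T+T[:3,3]
def ray(im,u,v,h):
    T=im['cam_to_world']; d=T[:3,:3]@np.array([(u-im['cx'])/im['fx'],(v-im['cy'])/im['fy'],1]);o=T[:3,3]
    return o+d*(h-o[2])/d[2]
E
python3 - <<'E'
from h import *
for n in('top','scene'):
    im=shot(n,n); print(n,im['fx'],im['cx'],im['cy'],im['cam_to_world'].round(3).tolist())
print(ctrl.get_obs())
E
```

```text
pics
top 506.1083667268749 279.97227846683455 207.2240888552677 [[-0.005, -0.992, 0.123, 0.392], [-1.0, 0.004, -0.007, 0.062], [0.006, -0.123, -0.992, 1.378], [0.0, 0.0, 0.0, 1.0]]
scene 545.5475388164198 279.34542131475797 213.88517444163168 [[0.599, -0.385, 0.702, -0.424], [-0.801, -0.294, 0.522, -0.673], [0.006, -0.875, -0.484, 0.747], [0.0, 0.0, 0.0, 1.0]]
{'t': 0.1, 'q': array([ 1.10199984e+00,  5.33278902e-02,  1.61414898e+00, -2.98456252e-05,
        1.47601495e+00, -1.18986557e-01]), 'dq': array([ 0.00101755, -0.00123019, -0.00205974, -0.00039149, -0.00156495,
       -0.00144932]), 'effort': array([ 9.23345215e-04, -3.94898486e+01, -3.71366215e+01, -2.70225208e-06,
        3.90272849e-03,  1.98830162e-05]), 'tool_pos': array([0.21394178, 0.58664073, 0.2301676 ]), 'tool_rot': array([-5.46587410e-01, -3.09314737e+00,  2.86833658e-03]), 'contact_force': array([-0.05065166,  0.12085629, -0.09602652]), 'wrist_torque': array([-0.01460128, -0.02741446, -0.00454519]), 'grip_force': 0.0, 'opening': 0.08538855424653825}
```

```bash
python3 -c "
import cv2
im=cv2.imread('pics/top.png');cv2.imwrite('pics/top2.png',cv2.resize(im,(800,600),interpolation=cv2.INTER_CUBIC))"
```

```text
(no output)
```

View pics/top2.png

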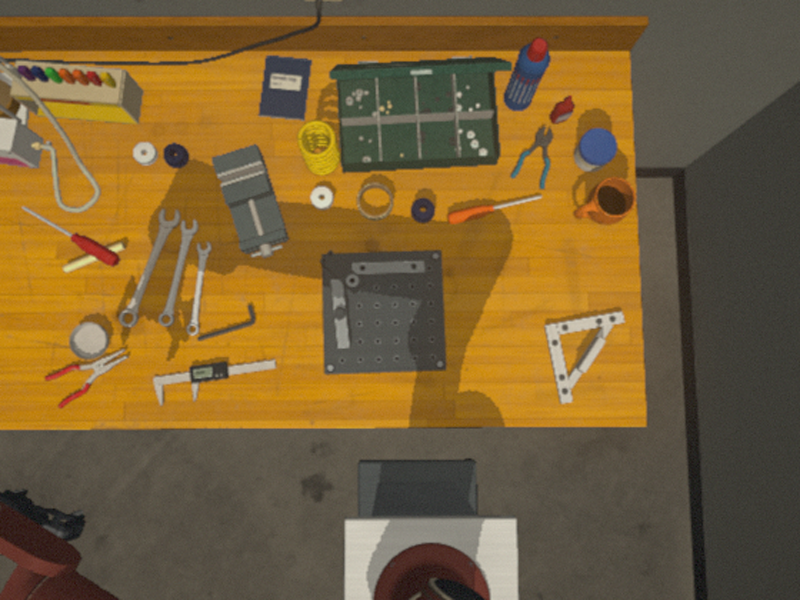

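View pics/scene.png

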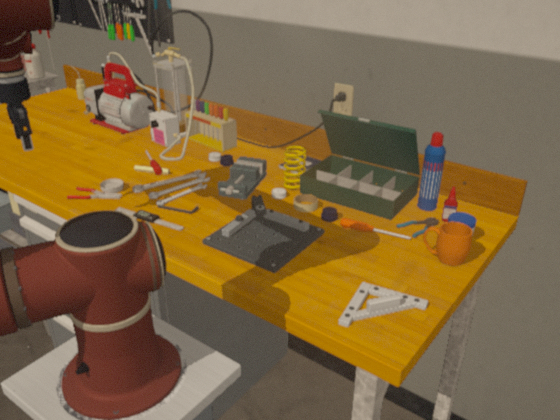

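The top view (800x600) shows the jig plate centred near (383,312). The rail is its far bar at (388,267), the leaning fence is on the left at (340,310), and the drill arm is at (327,258)→(352,281). The square lies on the right with its corner at about (550,325), leg ends at (622,318) and (566,402), and its grip near (592,352). All axes are nearly aligned with the world.

```bash
cat >> h.py <<'E'
def rect(mask):
    n,l,s,c=cv2.connectedComponentsWithStats(mask.astype(np.uint8)); return n,l,s,c
E
python3 - <<'E'
from h import *
im=dict(np.load('top.npz')); P=pts(im); k=0.7
for nm,u,v,h in [('plate',325,255,.014),('plate',440,251,.014),('plate',445,371,.014),('plate',325,374,.014),('sqcorner',545,325,.012),('leg y end',623,313,.012),('leg x end',563,404,.012),('grip ends',582,370,.037),('grip',606,338,.037)]:
    print(nm,ray(im,u*k,v*k,h).round(4))
X=P.reshape(-1,3)
m=(X[:,0]>.3)&(X[:,0]<.6)&(X[:,1]<-.2)&(X[:,1]>-.48)
q=X[m&(X[:,2]>.025)&(X[:,2]<.05)];print('grip',len(q),q.mean(0),cv2.minAreaRect((q[:,:2]*1000).astype(np.float32)))
q=X[m&(X[:,2]>.006)&(X[:,2]<.05)];print('sq',len(q),cv2.minAreaRect((q[:,:2]*1000).astype(np.float32)))
m=(X[:,0]>.3)&(X[:,0]<.75)&(abs(X[:,1]-.07)<.2)
q=X[m&(X[:,2]>.008)&(X[:,2]<.02)];print('plate',len(q),q[:,2].mean(),cv2.minAreaRect((q[:,:2]*1000).astype(np.float32)))
E
```

```text
plate [0.6406 0.1956 0.014 ]
plate [ 0.6475 -0.0245  0.014 ]
plate [ 0.4187 -0.0312  0.014 ]
plate [0.4142 0.1939 0.014 ]
sqcorner [ 0.5046 -0.2221  0.012 ]
leg y end [ 0.5268 -0.3713  0.012 ]
leg x end [ 0.3562 -0.2514  0.012 ]
grip ends [ 0.4188 -0.2829  0.037 ]
grip [ 0.4778 -0.3297  0.037 ]
grip 188 [ 0.44770638 -0.29899959  0.03706717] ((448.106689453125, -300.5263671875), (17.19953727722168, 74.02889251708984), 55.0920295715332)
sq 1569 ((457.92730712890625, -303.30810546875), (284.0804748535156, 206.0728759765625), 0.07882573455572128)
plate 5994 0.014820492874589588 ((535.1346435546875, 70.90742492675781), (399.1697082519531, 429.3624572753906), 89.63529205322266)
```

```bash
cat >> h.py <<'E'
from scipy.spatial.transform import Rotation as R
def tool():
    o=ctrl.get_obs(); T=np.eye(4); T[:3,:3]=R.from_rotvec(o['tool_rot']).as_matrix(); T[:3,3]=o['tool_pos']; return T,o
def wpts(im):
    z=im['range_z']; v,u=np.indices(z.shape); x=(u-im['cx'])/im['fx'];y=(v-im['cy'])/im['fy']
    r=np.hypot(x,y); s=np.tan(np.minimum(r,1.4))/np.maximum(r,1e-9)
    P=np.stack([x*s*z,y*s*z,z],-1); T=im['cam_to_world']; return P@T[:3,:3].T+T[:3,3]
def to(goal,yhead):
    "shift in tool cm and turn deg to reach TCP goal with tool y heading (deg)"
    T,o=tool(); d=T[:3,:3].T@(np.array(goal)-T[:3,3])*100
    h=np.degrees(np.arctan2(T[1,1],T[0,1])); t=(h-yhead+180)%360-180
    print('shift cm',d.round(2),'turn',round(t,2),'yhead',round(h,2),'t',o['t'])
E
python3 - <<'E'
from h import *
im=ctrl.get_image('wrist'); T,o=tool()
print((np.linalg.inv(T)@im['cam_to_world']).round(3),im['fx'])
to([.45,.08,.3],54.8); to([.47,.05,.3],54.8)
E
```

```text
[[-0.    -0.965 -0.262  0.067]
 [ 1.    -0.    -0.    -0.   ]
 [ 0.    -0.262  0.965 -0.141]
 [ 0.     0.     0.     1.   ]] 325.19226210127806
shift cm [-39.54 -39.52  -6.91] turn 15.16 yhead 69.96 t 0.15
shift cm [-42.44 -41.66  -6.91] turn 15.16 yhead 69.96 t 0.15
```

Emit:
send_rows --rows '[[8.5,[-2,-2,-1.5],0],[8.5,[-4,-3.5,-1.5],0],[8.5,[-4.5,-4,-1],0],[8.5,[-4.5,-4,0],0],[8.5,[-4.5,-4,0],0],[8.5,[-4.5,-4,0],0],[8.5,[-4.5,-4,0],0],[8.5,[-4.5,-4,0],0],[8.5,[-4.5,-4,0],0],[8.5,[-4,-3,0],0]]'

```text
t: 1.4
tool_pos: [0.4795, 0.0999, 0.2712]
tool_rot: [0.549, 3.093, 0.0]
contact_force: [0.7, 0.6, -0.9]
opening: 0.0847
grip_force: 0.0
```

Emit:
send_rows --rows '[[8.5,[-2,-1,0],8],[8.5,[-0.5,-0.2,0],7],[8.5,[0,0,0],0],[8.5,[0,0,0],0]]'

```text
t: 1.9
tool_pos: [0.4975, 0.082, 0.2711]
tool_rot: [-0.942, -2.996, 0.0]
contact_force: [-0.0, 1.2, -0.9]
opening: 0.0851
grip_force: 0.0
```

```bash
python3 - <<'E'
from h import *
im=shot('wrist','w1'); to([.5,.08,.25],54.8); print(tool()[1]['tool_pos'])
f=cv2.resize(im['frame'],(800,600),interpolation=cv2.INTER_CUBIC); cv2.imwrite('pics/w1b.png',f[:,:,::-1])
E
```

```text
shift cm [-0.32 -0.02  2.12] turn 0.28 yhead 55.08 t 1.95
[0.49749924 0.08204748 0.27119569]
```

View pics/w1b.png

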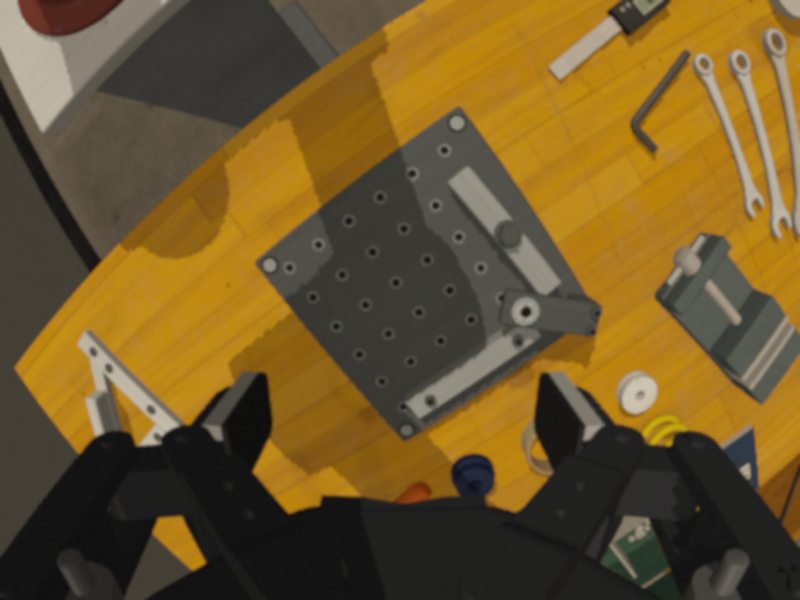

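The wrist view shows the plate with corners at about (457,108), (262,265) and (405,438). The rail runs (415,408)–(535,335), the fence (455,180)–(555,285) with its bolt at (510,233), and the drill arm runs (600,315)→(505,305). Next I'll fit the tops from depth.

```bash
python3 - <<'E'
from h import *
im=dict(np.load('w1.npz')); P=wpts(im); Z=P[...,2]
v,u=np.indices(Z.shape); roi=(v<315)&(u>170)&(u<430)&(v>60)
pl=roi&(Z>.009)&(Z<.019)&(abs(P[...,0]-.53)<.14)&(abs(P[...,1]-.083)<.14)
q=P[pl]; print('plate z',np.median(q[:,2]),cv2.minAreaRect((q[:,:2]*1000).astype(np.float32)))
n,l,s,c=cv2.connectedComponentsWithStats((roi&(Z>.026)&(Z<.0355)).astype(np.uint8))
for i in range(1,n):
    if s[i,4]>150:
        q=P[l==i]; print(i,s[i],c[i].round(),q.mean(0).round(4),cv2.minAreaRect((q[:,:2]*1000).astype(np.float32)))
q=P[roi&(Z>.045)&(Z<.06)]; print('arm',len(q),q.mean(0),cv2.minAreaRect((q[:,:2]*1000).astype(np.float32)))
E
```

```text
plate z 0.012522120368065492 ((532.2996826171875, 86.68976593017578), (230.5624237060547, 231.0692901611328), 1.5463883876800537)
1 [ 314  117   79   89 1747] [352. 161.] [0.5235 0.1668 0.0307] ((526.824462890625, 167.62814331054688), (129.87384033203125, 24.271209716796875), 7.173076629638672)
3 [ 284  228   94   65 1562] [329. 259.] [0.6127 0.0744 0.0304] ((613.5164184570312, 76.59913635253906), (23.255334854125977, 135.2540740966797), 1.6046984195709229)
arm 1662 [0.60093796 0.16093555 0.04915221] ((603.0465087890625, 162.0262451171875), (90.23738098144531, 30.567171096801758), 46.863033294677734)
```

Emit:
send_rows --rows '[[8.5,[-1.2,-2.2,0.5],0],[8.5,[-2.5,-5,1],0],[8.5,[-2.8,-5.4,1],0],[8.5,[-2.8,-5.4,1],0],[8.5,[-2.8,-5.4,1],0],[8.5,[-2.8,-5.4,1],0],[8.5,[-2,-4,0.5],0],[8.5,[-0.7,-1.2,0],0],[8.5,[0,0,0],0],[8.5,[0,0,0],0]]'

```text
t: 3.2
tool_pos: [0.4472, -0.2964, 0.2116]
tool_rot: [0.943, 2.996, 0.001]
contact_force: [0.3, -0.2, 0.4]
opening: 0.0851
grip_force: 0.0
```

```bash
python3 - <<'E'
from h import *
im=shot('wrist','w2'); print(tool()[1]['tool_pos'])
P=wpts(im); Z=P[...,2]
near=(np.hypot(P[...,0]-.448,P[...,1]+.2995)<.14)
def rep(n,q): print(n,len(q),q.mean(0).round(4),cv2.minAreaRect((q[:,:2]*1000).astype(np.float32)))
rep('grip',P[near&(Z>.03)&(Z<.042)]); 
m=near&(Z>.0065)&(Z<.018); rep('legs',P[m])
for b in np.arange(0,.06,.004): print(round(b,3),(near&(Z>=b)&(Z<b+.004)).sum(),end='; ')
f=cv2.resize(im['frame'],(800,600),interpolation=cv2.INTER_CUBIC); cv2.imwrite('pics/w2b.png',f[:,:,::-1])
E
```

```text
[ 0.44725859 -0.29638772  0.2116694 ]
grip 1110 [ 0.4466 -0.2999  0.0351] ((447.99639892578125, -300.908203125), (15.99140739440918, 72.29502868652344), 55.274169921875)
legs 5687 [ 0.4608 -0.273   0.0105] ((444.3136901855469, -306.6136779785156), (150.59527587890625, 149.95706176757812), 9.96978759765625)
0.0 1265; 0.004 97; 0.008 5448; 0.012 195; 0.016 5; 0.02 1; 0.024 13; 0.028 9; 0.032 908; 0.036 194; 0.04 0; 0.044 0; 0.048 0; 0.052 0; 0.056 0;
```

View pics/w2b.png

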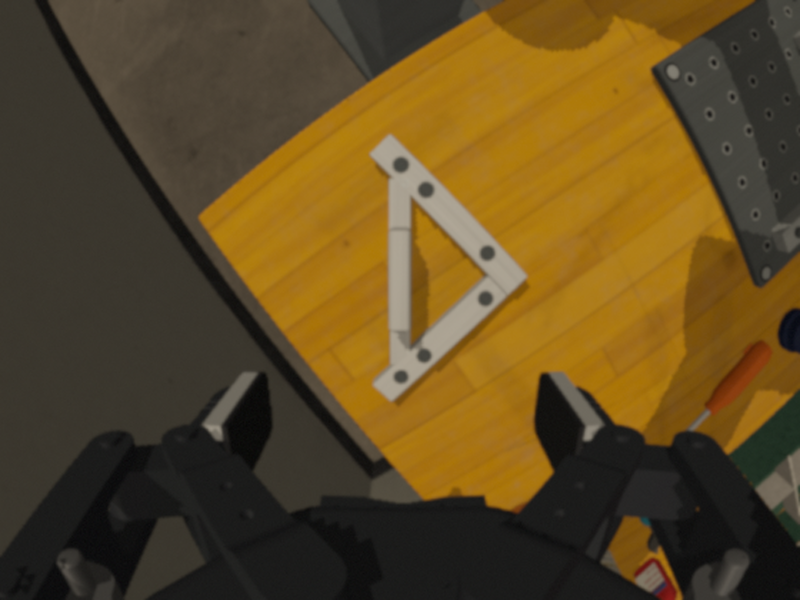

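The wrist view shows the square flat with its corner at (525,278) and the web upright at (400,230)–(400,332); both sides are free. The depth fits agree (16 x 72 mm web, 150 x 150 mm legs, yaw 10°), so the origin is at (0.448, -0.301).

```bash
python3 - <<'E'
from h import *
to([.4482,-.3008,.06],55.0)
E
```

```text
shift cm [-0.32 -0.31 15.17] turn 0.09 yhead 55.09 t 3.25
```

Emit:
send_rows --rows '[[5,[-0.3,-0.3,2],0.1],[5,[0,0,5],0],[5,[0,0,5],0],[5,[0,0,3],0],[5,[0,0,2],0],[5,[0,0,2],0],[5,[0,0,1],0],[5,[0,0,0.4],0],[5,[0,0,0],0],[5,[0,0,0],0]]'

```text
t: 4.5
tool_pos: [0.448, -0.3024, 0.0082]
tool_rot: [0.948, 2.994, -0.001]
contact_force: [-0.3, -0.2, 0.8]
opening: 0.0502
grip_force: 0.0
```

```bash
python3 - <<'E'
from h import *
to([.4482,-.3008,.005],55.0); o=tool()[1]; print(o['contact_force'],o['tool_pos'])
E
```

```text
shift cm [0.08 0.14 0.32] turn -0.14 yhead 54.86 t 4.5
[-0.26761211 -0.22792641  0.80477804] [ 0.44799419 -0.30241819  0.00820351]
```

Emit:
send_rows --rows '[[5,[0.1,0.15,0.2],0],[3,[0,0,0],0],[1,[0,0,0],0],[1,[0,0,0],0],[1,[0,0,0],0],[1,[0,0,0],0]]' --newtons 60

```text
t: 5.25
tool_pos: [0.4476, -0.3003, 0.0056]
tool_rot: [0.948, 2.995, -0.0]
contact_force: [-0.4, -0.6, 2.2]
opening: 0.0151
grip_force: 59.0
```

Emit:
send_rows --rows '[[1,[0,0,0],0],[1,[0,0,-0.5],0],[1,[0,0,-1],0],[1,[0,0,-2],0],[1,[0,0,-2],0],[1,[0,0,-1],0],[1,[0,0,0],0],[1,[0,0,0],0]]'

```text
t: 6.25
tool_pos: [0.4469, -0.2996, 0.0694]
tool_rot: [-0.948, -2.994, -0.001]
contact_force: [-0.3, -0.9, -3.9]
opening: 0.0151
grip_force: 58.6
```

```bash
python3 - <<'E'
from h import *
im=shot('wrist','w3'); T,o=tool(); print(o['tool_pos'],o['opening'],o['grip_force'],o['contact_force'],T.round(4)[:,2])
P=wpts(im); q=P.reshape(-1,3); 
z0=o['tool_pos'][2]
n=(np.hypot(q[:,0]-o['tool_pos'][0],q[:,1]-o['tool_pos'][1])<.14)
q2=q[n]; print(np.histogram(q2[:,2],bins=np.arange(0.03,.13,.005)))
f=cv2.resize(im['frame'],(800,600),interpolation=cv2.INTER_CUBIC); cv2.imwrite('pics/w3b.png',f[:,:,::-1])
c=np.radians(46.6+0); th=np.radians(1.58); Rz=np.array([[np.cos(th),-np.sin(th)],[np.sin(th),np.cos(th)]])
for k in (-45,-40,0): print(k,(np.array([.5322,.0866])+Rz@[k/1000,k/1000]).round(4))
E
```

```text
[ 0.44680795 -0.29955335  0.06916751] 0.015288701838711886 58.6028135754168 [-0.14842171 -0.64815999 -2.61206109] [-0.0015  0.0014 -1.      0.    ]
(array([    0,     0,     0,     0,     0,     0,    55,   185, 14328,
        4643,   361,   397,   443,  5222,   986,   580,  1026,  1392,
        3670]), array([0.03 , 0.035, 0.04 , 0.045, 0.05 , 0.055, 0.06 , 0.065, 0.07 ,
       0.075, 0.08 , 0.085, 0.09 , 0.095, 0.1  , 0.105, 0.11 , 0.115,
       0.12 , 0.125]))
-45 [0.4885 0.0404]
-40 [0.4933 0.0455]
0 [0.5322 0.0866]
```

View pics/w3b.png

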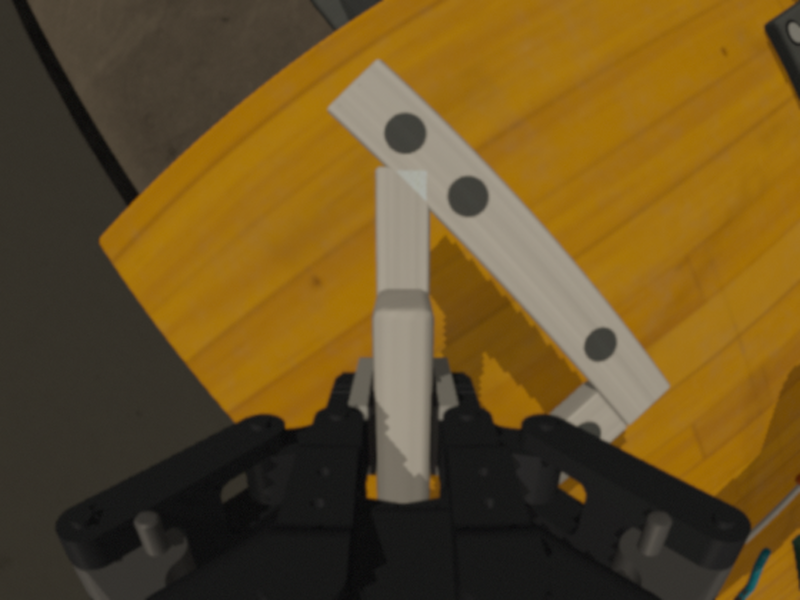

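The web is held between the pads, and the near leg runs (355,85)–(650,400). It looks level, and I'll check its tilt from depth.

```bash
python3 - <<'E'
from h import *
im=dict(np.load('w3.npz')); T,o=tool(); P=wpts(im); v,u=np.indices(P.shape[:2])
poly=np.array([[352,86],[376,62],[668,388],[630,424]])*.7
m=cv2.fillPoly(np.zeros(P.shape[:2],np.uint8),[poly.astype(int)],1)>0
m&=(P[...,2]>.065)&(P[...,2]<.09)
L=(P-T[:3,3])@T[:3,:3]; q=L[m]
A=np.c_[q[:,:2],np.ones(len(q))]; c,*_=np.linalg.lstsq(A,q[:,2],rcond=None); print('plane tool z=',c, 'rms',np.std(A@c-q[:,2]),len(q))
print('leg rect tool mm',cv2.minAreaRect((q[:,:2]*1000).astype(np.float32)))
w=(P[...,2]>.092)&(P[...,2]<.105)&(v>215)&(v<350)&(abs(u-282)<25); qq=L[w]; print('web',cv2.minAreaRect((qq[:,:2]*1000).astype(np.float32)), np.median(qq[:,2]))
to([.4933,.0455,.07],46.6)
E
```

```text
plane tool z= [-0.00099897  0.00314351 -0.00535971] rms 0.0006315623233148225 9391
leg rect tool mm ((43.28662872314453, 37.64488983154297), (19.21635627746582, 149.4527130126953), 45.01608657836914)
web ((4.8108062744140625, -0.5922327041625977), (60.57916259765625, 19.208829879760742), 1.1391100883483887) -0.03003505451260924
shift cm [16.06 30.89 -0.04] turn 8.26 yhead 54.86 t 6.3
```

Emit:
send_rows --rows '[[1,[1,2,-0.3],0],[1,[2,3.9,0],0],[1,[2.5,4.8,0],0],[1,[2.5,4.8,0],0],[1,[2.5,4.8,0],0],[1,[2.5,4.8,0],0],[1,[1.8,3.5,0],0],[1,[1,1.8,0],4],[1,[0,0,0],4.3],[1,[0,0,0],0]]'

```text
t: 7.55
tool_pos: [0.4924, 0.0406, 0.0728]
tool_rot: [-1.159, -2.919, 0.0]
contact_force: [0.2, -0.1, -2.8]
opening: 0.0152
grip_force: 59.0
```

```bash
python3 - <<'E'
from h import *
to([.4933,.0455,.0196],46.6); print(tool()[1]['contact_force'])
E
```

```text
shift cm [0.26 0.43 5.32] turn 0.09 yhead 46.69 t 7.55
[ 0.15080941 -0.06512603 -2.82157581]
```

Emit:
send_rows --rows '[[1,[0.25,0.3,1],0.1],[1,[0,0,2],0],[1,[0,0,1.3],0],[1,[0,0,0.6],0],[1,[0,0,0.2],0],[1,[0,0,0.1],0],[1,[0,0,0],0],[1,[0,0,0],0]]'

```text
t: 8.55
tool_pos: [0.4939, 0.0432, 0.0218]
tool_rot: [1.165, 2.917, 0.0]
contact_force: [0.6, 0.5, -3.2]
opening: 0.0148
grip_force: 59.0
```

```bash
python3 - <<'E'
from h import *
to([.4933,.0455,.0196],46.6); print(tool()[1]['contact_force'])
E
```

```text
shift cm [0.2  0.13 0.22] turn -0.14 yhead 46.46 t 8.55
[ 0.59325166  0.46637155 -3.22194454]
```

Emit:
send_rows --rows '[[1,[0.2,0,0.1],0],[1,[0,0,0.1],0],[1,[0,0,0],0],[1,[0,0,0],0]]'

```text
t: 9.05
tool_pos: [0.4923, 0.0447, 0.0195]
tool_rot: [1.165, 2.917, 0.0]
contact_force: [-0.7, -0.1, -0.6]
opening: 0.0152
grip_force: 59.2
```

Emit:
send_rows --rows '[[1,[0,0,0.05],0],[1,[0,0,0],0],[1,[0,0,0],0]]'

```text
t: 9.43
tool_pos: [0.4927, 0.0446, 0.0195]
tool_rot: [1.165, 2.917, 0.001]
contact_force: [-1.2, -0.3, 5.2]
opening: 0.0151
grip_force: 60.2
```

```bash
python3 - <<'E'
from h import *
to([.5322,.0866,.0195],46.6)
E
```

```text
shift cm [0.02 5.77 0.01] turn -0.14 yhead 46.46 t 9.425
```

Emit:
send_rows --rows '[[1,[0,0.6,0],0],[1,[0,0.8,0],0],[1,[0,0.8,0],0],[1,[0,0.8,0],0],[1,[0,0.8,0],-0.1],[1,[0,0.5,0],0],[1,[0,0.3,0],0],[1,[0,0,0],0]]'

```text
t: 10.42
tool_pos: [0.5248, 0.0781, 0.0196]
tool_rot: [1.162, 2.917, 0.002]
contact_force: [1.2, 0.6, 4.8]
opening: 0.0153
grip_force: 60.2
```

```bash
python3 - <<'E'
from h import *
to([.5322,.0866,.0195],46.6); o=tool()[1]; print(o['contact_force'],o['wrist_torque'],o['tool_pos'])
im=shot('wrist','w4'); f=cv2.resize(im['frame'],(800,600),interpolation=cv2.INTER_CUBIC); cv2.imwrite('pics/w4b.png',f[:,:,::-1])
E
```

```text
shift cm [0.04 1.12 0.01] turn -0.04 yhead 46.56 t 10.425
[1.20567288 0.60975693 4.77521439] [ 0.08525378  0.09495812 -0.01652534] [0.52479703 0.07813333 0.01955757]
```

View pics/w4b.png

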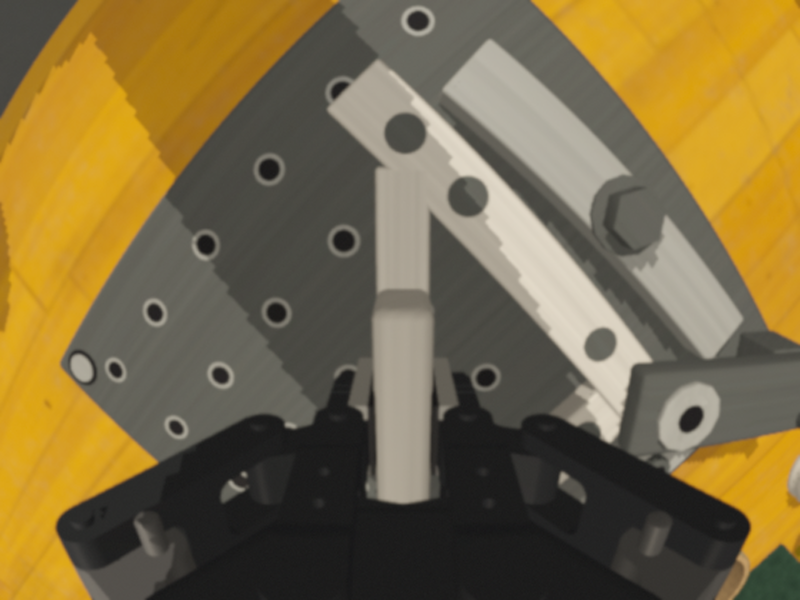

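The corner is under the drill arm (end at (625,410)) without touching it. The fence's near end at (445,95) is about to meet the leg. Next I'll push in slowly.

Emit:
send_rows --rows '[[1,[0,0.2,0],0],[1,[0,0.2,0],0],[1,[0,0.2,0],0],[1,[0,0.2,0],0],[1,[0,0,0],0]]'

```text
t: 11.1
tool_pos: [0.5299, 0.0833, 0.0196]
tool_rot: [1.161, 2.917, -0.001]
contact_force: [-0.7, -0.4, 7.3]
opening: 0.015
grip_force: 60.4
```

Emit:
send_rows --rows '[[1,[0,0.1,0],0],[1,[0,0.1,0],0],[1,[0,0.1,0],0],[1,[0,0,0],0],[1,[0,0,0],0]]'

```text
t: 11.72
tool_pos: [0.5319, 0.0853, 0.0195]
tool_rot: [1.161, 2.917, -0.001]
contact_force: [-0.9, -3.3, 7.2]
opening: 0.0155
grip_force: 60.5
```

```bash
python3 - <<'E'
from h import *
to([.5322,.0866,.0195],46.6); T,o=tool(); print(o['contact_force'],'tool',T[:3,:3].T@o['contact_force'],o['wrist_torque'],o['tool_pos'])
E
```

```text
shift cm [0.07 0.12 0.  ] turn -0.01 yhead 46.59 t 11.725
[-0.94355449 -3.26096822  7.24976156] tool [-1.56833381 -3.01923374 -7.24622716] [-0.30479731  0.18824534  0.18592967] [0.53185331 0.08528341 0.01954228]
```

Emit:
send_rows --rows '[[1,[0,0.1,0],0],[1,[0,0.05,0],0],[1,[0,0,0],0],[1,[0,0,0],0]]'

```text
t: 12.22
tool_pos: [0.532, 0.0859, 0.0196]
tool_rot: [-1.162, -2.919, 0.004]
contact_force: [-5.7, -6.1, 11.0]
opening: 0.0154
grip_force: 60.9
```

Emit:
send_rows --rows '[[1,[0,0.1,0],0],[1,[0,0.05,0],0],[1,[0,0,0],0],[1,[0,0,0],0]]'

```text
t: 12.72
tool_pos: [0.532, 0.0866, 0.0196]
tool_rot: [-1.161, -2.916, 0.007]
contact_force: [-10.8, -6.1, 14.2]
opening: 0.0152
grip_force: 61.4
```

Emit:
send_rows --rows '[[1,[0.05,0.05,-0.03],0],[1,[0.05,0.05,0],0],[1,[0,0,0],0],[1,[0,0,0],0]]'

```text
t: 13.22
tool_pos: [0.5319, 0.0881, 0.0195]
tool_rot: [-1.161, -2.916, 0.007]
contact_force: [-9.3, -6.6, 12.2]
opening: 0.0149
grip_force: 61.1
```

```bash
python3 - <<'E'
from h import *
T,o=tool(); print(o['contact_force'],o['wrist_torque'],o['tool_pos'], T[:3,2]); to([.5322,.0866,.0195],46.6)
im=shot('wrist','w5'); f=cv2.resize(im['frame'][20:270,210:545],(800,597),interpolation=cv2.INTER_CUBIC); cv2.imwrite('pics/w5b.png',f[:,:,::-1])
E
```

```text
[-9.27759453 -6.62201598 12.16662022] [-0.69092928  1.02245205  0.11206937] [0.5319237  0.08807194 0.01954975] [-0.00392775 -0.00303775 -0.99998767]
shift cm [-0.12 -0.09  0.01] turn -0.01 yhead 46.59 t 13.225
```

View pics/w5b.png

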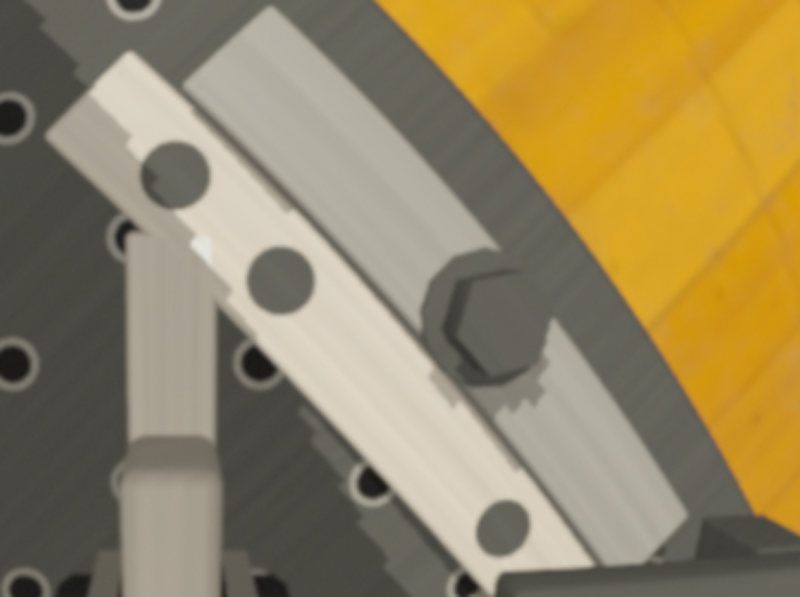

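The leg lies almost flat along the fence, with a thin seam from (190,90) to (590,560). I'll compare the leg and fence angles from depth.

```bash
cat > ang.py <<'E'
from h import *
import sys
def go(tag):
    im=dict(np.load(tag+'.npz')); P=wpts(im)
    th=np.radians(1.58); c,s=np.cos(th),np.sin(th)
    J=np.stack([c*(P[...,0]-.5322)+s*(P[...,1]-.0866),-s*(P[...,0]-.5322)+c*(P[...,1]-.0866),P[...,2]],-1)*1000
    # edges per 4 mm slice along jig x: leg inner edge, fence outer edge, leg/fence seam
    def fit(m,edge,xs):
        y=[edge(J[m&(abs(J[...,0]-x)<2)][:,1]) for x in xs]; p=np.polyfit(xs,y,1)
        r=np.array(y)-np.polyval(p,xs); k=abs(r)<1.5; p=np.polyfit(xs[k],np.array(y)[k],1); return p.round(4),round(float(np.std(r[k])),2),int(k.sum())
    leg=(J[...,2]>21)&(J[...,2]<28)&(J[...,1]>40)&(J[...,1]<76); fe=(J[...,2]>28.5)&(J[...,2]<35)&(J[...,1]>50)&(J[...,1]<105)
    hi=lambda a:np.percentile(a,98) ; lo=lambda a:np.percentile(a,2)
    print('leg inner',fit(leg,lo,np.arange(-72,10,4.)),'leg outer',fit(leg,hi,np.arange(-72,10,4.)))
    xs=np.r_[np.arange(-60,-16,4.),np.arange(14,42,4.)]
    print('fence outer',fit(fe,hi,xs),'fence inner',fit(fe,lo,xs))
go(sys.argv[1])
E
python3 ang.py w5
```

```text
leg inner (array([ 0.0534, 48.3767]), 0.42, 7) leg outer (array([3.10000e-03, 6.96864e+01]), 0.17, 21)
fence outer (array([1.70000e-03, 9.09379e+01]), 0.12, 18) fence inner (array([3.00000e-03, 7.00305e+01]), 0.09, 18)
```

Emit:
send_rows --rows '[[1,[0.04,0.06,0],0],[1,[0.02,0.04,0],0],[1,[0,0,0],0],[1,[0,0,0],0],[1,[0,0,0],0]]'

```text
t: 13.9
tool_pos: [0.5319, 0.0881, 0.0196]
tool_rot: [-1.161, -2.917, 0.01]
contact_force: [-11.2, -12.2, 13.4]
opening: 0.0151
grip_force: 61.3
```

```bash
python3 - <<'E'
from h import *
T,o=tool(); print(o['contact_force'],o['wrist_torque'],o['tool_pos'], T[:3,2]); to([.5322,.0866,.0195],46.6)
shot('wrist','w6'); shot('scene','s6'); im=shot('top','t6')
# square yaw vs rail from top depth
E
python3 ang.py w6
```

```text
[-11.17207256 -12.24001179  13.40016369] [-1.16444994  1.16459692  0.08380082] [0.53193796 0.08807866 0.01956668] [-0.0048023  -0.0052322  -0.99997478]
shift cm [-0.12 -0.09  0.01] turn -0.01 yhead 46.59 t 13.9
leg inner (array([ 0.054 , 48.2985]), 0.38, 6) leg outer (array([3.10000e-03, 6.96767e+01]), 0.19, 21)
fence outer (array([2.40000e-03, 9.09472e+01]), 0.1, 18) fence inner (array([2.700e-03, 7.004e+01]), 0.08, 18)
```

```bash
python3 - <<'E'
from h import *
for tag in('w1','w6'):
    im=dict(np.load(tag+'.npz')); P=wpts(im); th=np.radians(1.58); c,s=np.cos(th),np.sin(th)
    x=(c*(P[...,0]-.5322)+s*(P[...,1]-.0866))*1000; y=(-s*(P[...,0]-.5322)+c*(P[...,1]-.0866))*1000; z=P[...,2]*1000
    def fit(a,b,m,xs):
        Y=np.array([np.percentile(b[m&(abs(a-t)<2)],99) for t in xs]); p=np.polyfit(xs,Y,1); r=Y-np.polyval(p,xs); k=abs(r)<1; p=np.polyfit(xs[k],Y[k],1); return p.round(4),r[k].std().round(2),k.sum()
    m=(z>9)&(z<18)&(y>95)&(y<118)
    print(tag,'plate y+ edge',fit(x,y,m,np.arange(-90,30,4.)))
    if tag=='w1':
        m=(z>27)&(z<35)&(x>50)&(x<100); print('rail back',fit(y,x,m,np.arange(-76,36,4.)),'rail face',fit(y,-x,m,np.arange(-76,36,4.)))
E
```

```text
w1 plate y+ edge (array([2.800000e-03, 1.143933e+02]), np.float64(0.42), np.int64(29))
rail back (array([-1.40000e-02,  9.09672e+01]), np.float64(0.3), np.int64(28)) rail face (array([-2.30000e-03, -7.03469e+01]), np.float64(0.37), np.int64(28))Traceback (most recent call last):
  File "<stdin>", line 8, in <module>
  File "<stdin>", line 6, in fit
    return _quantile_unchecked(
        a, q, axis, out, overwrite_input, method, keepdims, weights)
    return _ureduce(a,
                    func=_quantile_ureduce_func,
    ...<5 lines>...
                    overwrite_input=overwrite_input,
                    method=method)
    r = func(a, **kwargs)
    result = _quantile(arr,
                       quantiles=q,
    ...<2 lines>...
                       out=out,
                       weights=wgt)
    slices_having_nans = np.isnan(arr[-1, ...])
                                  ~~~^^^^^^^^^
IndexError: index -1 is out of bounds for axis 0 with size 0
```

```bash
python3 -c "
from h import *
o=ctrl.get_obs();print(o['contact_force'],o['grip_force'],o['dq'].round(4)); print(ctrl.finish_job())"
```

```text
[-11.24709027 -12.13372052  14.2913706 ] 61.26610592007637 [-0.0002  0.0004  0.0026  0.0004  0.0001  0.0009]
the job is handed in; nothing more can be done
None
```

I've handed the job in with the square still gripped (61 N) and pressed at about 11 N against the rail and 12 N against the fence. Depth fits put the leg flat along the fence; near-zero twist at the wrist is my evidence that it also sits flat on the rail. The pass/fail verdict wasn't returned.

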